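Nest a steel tumbler and hold the cam clamp at full lift

ROBOT

A 6-joint arm with a two-finger parallel gripper is mounted at the origin on the work surface; the furniture and walls round the work are solid. World frame = base frame: x ahead of the robot, y to its left, z up, the work surface at z = 0. Lengths are in m, angles in degrees, forces in N, time in s.
With the tool pointing down it reaches from about 0.275 to 0.775 m from the base axis. Payload 14.6 kg.
Tool frame: the origin (TCP) lies midway between the tips of the shut fingers; the grasp point (between the pads) lies 19 mm behind it; x points along the fingers, y is the direction in which the jaws open and shut, and the axes are right-handed (so a half turn about x gives the same grasp; the last joint's range is limited). The gripper opens to 85 mm and grips with 20 to 120 N. Pads are 22 mm wide; open, the fingers measure 114 mm over their backs; the gripper's body (76 mm by 85 mm) begins 54 mm behind the grasp point. The pads swing forward as they close: fully open they stand 13 mm farther back than shut.
Start: joints at [-75.476, 15.075, -2.767, 72.158, 0, 81.102], TCP at [0.209, -0.482, 0.231] pointing down, gripper open.
Joint ranges: [-151.79, 151.79], [-50.71, 97.33], [-67.44, 78.34], [-121.81, 120.89], [-77.56, 73.72], [-180, 180]. Speed limits (degrees/s): [108.29, 108.29, 147.25, 159.86, 180, 180].

INTERFACE

Orientations are given as [roll, pitch, yaw] about the fixed x, y, z axes, in that order (R = Rz(yaw) Ry(pitch) Rx(roll)).
In Python, from cell import ctrl, eyes gives the robot as it stands.
- The arm moves only by the shell command python3 -m pendant 'ROWS' [FORCE]. ROWS is JSON, a list of rows, each a list of 7 numbers: the shift along the tool's x, y, z in cm, then the turn, a rotation vector about the tool's x, y, z in rad, then the gripper's target within -1 to 1 (shut at 1, half-way at 0, fully open at -1). A call has 1 to 20 rows; each row is the pose to reach, as a shift and turn from the pose commanded when the call began, along the tool's axes at that moment; what a row does not reach only later rows make up. A row lasts 1/8 s, in which the tool goes at most 62.5 mm and 10.7 degrees, less where a joint would pass 70% of its speed; a pose out of reach is approached as far as the arm can. A call with a gripper value outside its range is refused whole. The fingers move at their own pace and stop on an object; FORCE is the grip in N (left out, the last holds). Time passes only in rows, so rows that repeat a pose let the fingers close. It gives the time, the measured TCP pose, the force and the opening at its end, in the units of the state.
- ctrl.get_state(): the state, without advancing time (a new reading comes with each control period).
- eyes.get_image(name): name is "scene" or "side" or "wrist"; returns a dict with "frame" (480x640x3 uint8, red, green, blue), "vertical_fov" (degrees; the focal length in pixels is half the picture's height over the tangent of half this angle, whatever the lens; pixels are square), "cx", "cy" (the principal point, pixels), "R" (3x3) and "t" (3): a world point X has camera coordinates R X + t. Camera axes: x right, y down, z forward; pixel columns grow to the right and rows downward; lengths in m; the calibration is good to about 2 mm. A picture is of the moment at which its call begins. There is no depth.
- ctrl.sign_off(): hands the job in, once; it reports no verdict.
The state is a dict: "clock": time; "joint_positions": joint angles; "dq": joint speeds; "effort": joint torques, N m; "position": TCP position; "ee_rot": TCP orientation; "contact_force": force on the tool from outside, world axes, zero at the start; "wrist_torque": the same for the moment, N m; "opening": finger opening in m.
Only numpy, scipy, OpenCV 4.12 (cv2) and the standard library are available. Lean on these libraries where they do the work, as an engineer would, in place of code of your own. Each camera call takes 0.05 s, during which the arm holds its last target. There are 200 camera calls.

TASK

The two steel tumblers are to become a double-walled glue pot: set the loose tumbler upright and concentric inside the one standing in the cam clamp and let go of it. Then swing the red-knobbed cam lever to its highest lift, where it lies in line with the clamp over the brass mark, so that the cam squeezes the pot, and finish while still holding the lever there against its return spring. Leave the nail tin, the tape roll and the sanding block where they are.

Things in the scene. Friction and masses are not known exactly. Their poses are not given: they have to be found in the camera images.
- cup_loose: The loose plain steel tumbler, open at the top, standing upright on the bench: 82 mm high, 68 mm across the rim, 50 mm across the foot (straight taper), thin wall, 0.09 kg. Origin: centre of its underside, z up. It and the nail tin may change places.
- cup_low: An identical steel tumbler, loose, already standing upright in the clamp's seat between the wooden vee jaw and the cam, 8 mm above the bench, with a few mm of play. Origin: centre of its underside, z up. Its mouth, 82 mm above its origin, is about 60 mm wide inside; the other tumbler's foot slides in and comes to rest with its rim about 29 mm above this one's rim.
- clamp: Base of the cam clamp, fixed to the bench: grey plate 80 x 275 mm, 8 mm thick, long along its y. Origin on the bench under the middle of the tumbler seat; z up. At y = 72 mm the upright pivot of a steel eccentric disc (64 mm across, 16 mm off centre, 32 to 48 mm above the bench) that presses the low tumbler's side; a brass strip along +y beyond it marks the lever's peak.
- seat (a point): Point on top of the clamp's base plate where the low tumbler stands: 8 mm above the bench at the clamp's origin; axes as the clamp's.
- vee: The wooden vee jaw with side cheeks about the tumbler (about 1.5 mm of play), on the clamp's -y side, 50 mm high, on springs (3000 N/m) that let it give toward the clamp's -y. The cam pushes the tumbler against it; at the peak they squeeze the tumbler with about 7 N. Origin as the clamp's.
- pivot (a point): On the upright axis about which the cam lever turns, 13 mm above the bench; axes as the clamp's.
- cam_lever (a joint): Turn of the lever about its upright pivot, rad: 0 at rest (cam some 2 mm clear, lever out to the clamp's -x side, 1.0 rad off its long axis), growing clockwise from above. Highest lift at 1.0, lever along the clamp's +y over the brass mark; on to the stop at 1.55 the lift falls again. A spring returns it to 0 when let go: 8 N at the knob at the peak, 4 at rest, plus some cam friction.
- handle: The steel eccentric with its lever and knob in one piece: bar 12 mm thick, 90 mm long, 48 to 60 mm above the bench, an upright red knob at its end. Origin on the pivot, 13 mm above the bench; its own y points along the lever to the knob.
- knob (a point): On the axis of the red knob, an upright plain cylinder 22 mm across, from 57 to 109 mm above the bench, 90 mm from the pivot; this point is 87 mm above the bench. The fingers can pinch or push it anywhere above 65 mm.
- peak_mark (a point): Where the point 'knob' lies when the lever is at highest lift (87 mm above the bench, above the brass strip let into the base plate).
- nail_tin: Round rusty tin with nails, 86 x 83 mm, 32 mm high, loose bystander. Origin: centre of its underside.
- masking_roll: Roll of yellow masking tape lying flat, 104 mm across, 25 mm high, loose bystander. Origin: centre of its underside.
- sanding_block: Cork sanding block 60 x 104 mm, 32 mm high, loose bystander. Origin: centre of its underside.
There are look-alikes about, which are no part of the job. Leave any blue or orange look-alike of the cup_loose alone. Leave any purple look-alike of the cup_low alone.

How it is judged:
By the outcome, as a careful person would: the job done as asked, in the order asked, and still so for the second after the job is handed in, while the arm keeps its last pose, push and grip.
It also fails if it takes over 51 s, if anything falls off the work surface, if the arm or the gripper's body presses on something with over 40 N, if the wrist force passes 120 N, or if a joint passes its speed limit or range.

## Working session

There is one attempt and no reset: what is moved stays moved. The work goes in short steps, Python scripts to look and compute and a shell command to move; the robot and the scene stay as the last step left them, time stands still between calls to the robot, and variables do not carry over. Pictures are saved under pics/ and viewed, about 8 in all and at most 12, crops included, and the job is handed in when it is done.

```bash
mkdir -p pics; python3 - <<'E'
from cell import ctrl, eyes
import cv2, numpy as np
for n in ("scene","side"):
    d=eyes.get_image(n); cv2.imwrite(f"pics/{n}0.png",d["frame"][:,:,::-1])
    R=np.array(d["R"]);t=np.array(d["t"]);print(n,d["vertical_fov"],d["cx"],d["cy"],-R.T@t,R[2])
s=ctrl.get_state();print(s)
E
```

```text
scene 51.46758717890961 321.84109509245434 242.92530001112272 [0.07715186 0.84585482 0.89650862] [ 0.32545093 -0.67549685 -0.66165376]
side 42.46414622861401 318.6145843968822 237.67916910136046 [0.23226261 1.18346704 0.94952333] [ 0.1695216  -0.78126209 -0.60074285]
{'clock': 0.1, 'joint_positions': array([-7.54745921e+01,  1.50962335e+01, -2.79866383e+00,  7.21576350e+01,
        9.99384636e-04,  8.11029071e+01]), 'dq': array([ 0.01519863,  0.03894783,  0.11036673, -0.04809006,  0.02546251,
       -0.04495479]), 'effort': array([ 3.43924767e-03, -6.38578248e+01,  3.85064042e+01,  1.00528679e-02,
       -4.85919281e-05, -1.13618486e-05]), 'position': array([ 0.2086416 , -0.48151206,  0.23088128]), 'ee_rot': array([-99.98696665,  89.94745817, 103.43553364]), 'contact_force': array([ 0.47410624, -0.26198076,  0.41761989]), 'wrist_torque': array([-0.00163652,  0.01853392,  0.01200672]), 'opening': 0.08561441910087132}
```

View pics/scene0.png

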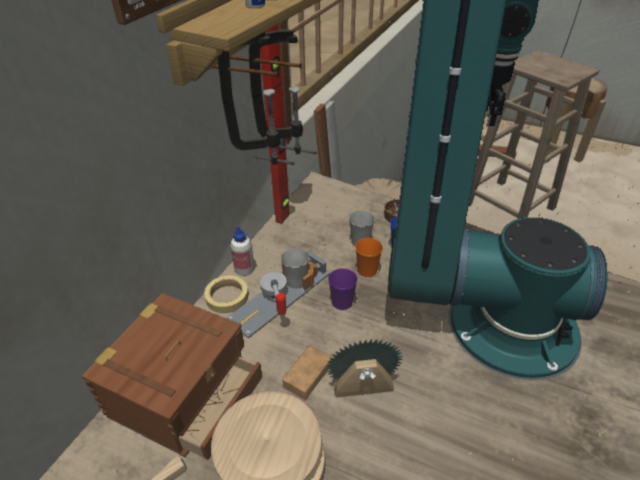

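View pics/side0.png

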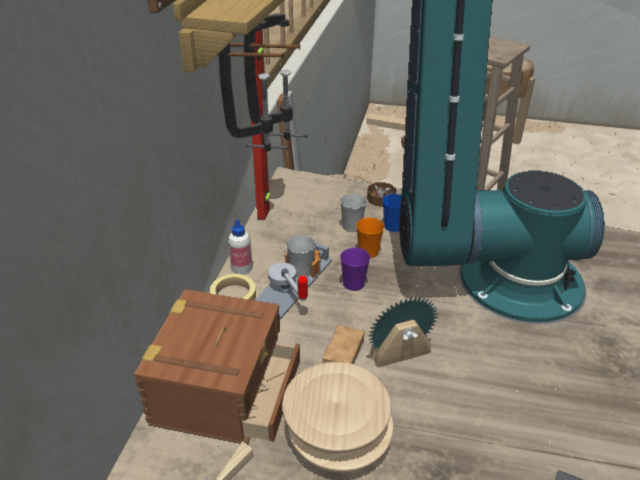

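The scene view shows the loose steel cup near (361,228), the clamped cup at (295,268) and the knob at (282,303). The orange, purple and blue cups are decoys. I'll enlarge both views to pick pixels accurately.

```bash
python3 - <<'E'
import cv2, numpy as np
a=cv2.imread("pics/scene0.png")[195:345,200:430]; b=cv2.imread("pics/side0.png")[175:325,200:430]
f=lambda i:cv2.resize(i,None,fx=3.4,fy=2*0+3.4,interpolation=cv2.INTER_CUBIC)
for n,i in(("a",a),("b",b)): cv2.imwrite(f"pics/crop_{n}.png",f(i))
E
cat > h.py <<'E'
import numpy as np, cv2
from cell import ctrl, eyes
def cam(n):
    d=eyes.get_image(n); d["R"]=np.array(d["R"]); d["t"]=np.array(d["t"])
    d["f"]=240/np.tan(np.radians(d["vertical_fov"]/2)); d["c"]=-d["R"].T@d["t"]; return d
def ray(d,u,v): 
    r=d["R"].T@np.array([(u-d["cx"])/d["f"],(v-d["cy"])/d["f"],1]); return r/np.linalg.norm(r)
def onz(d,u,v,z): r=ray(d,u,v); return d["c"]+r*(z-d["c"][2])/r[2]
def proj(d,X): p=d["R"]@np.array(X)+d["t"]; return d["f"]*p[0]/p[2]+d["cx"],d["f"]*p[1]/p[2]+d["cy"]
E
```

```text
(no output)
```

View pics/crop_a.png

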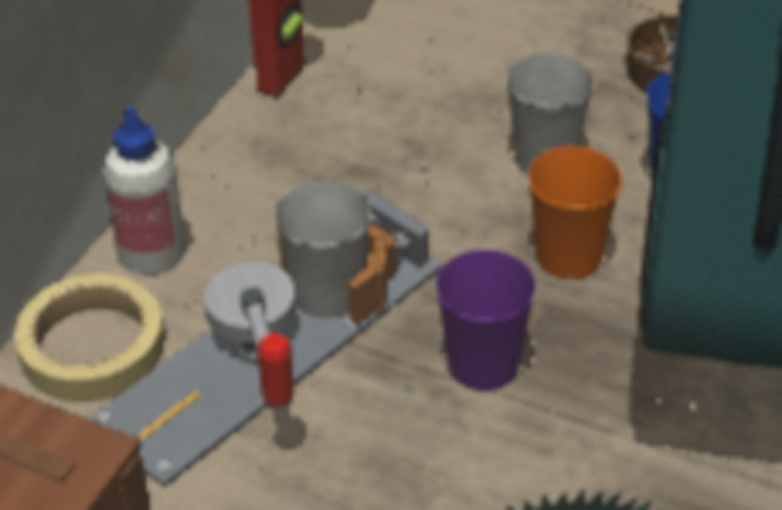

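View pics/crop_b.png

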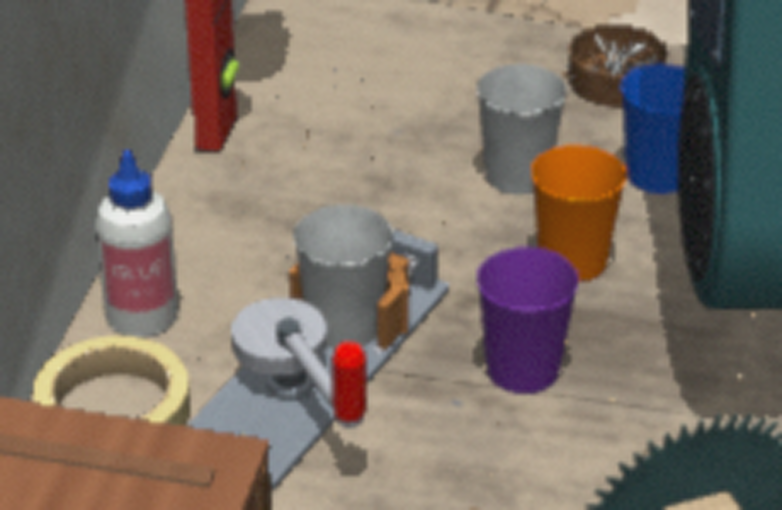

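```bash
python3 - <<'E'
from h import *
A=cam("scene");B=cam("side")
P={"loose":(550,80,521,95,.082),"low":(323,208,344,238,.09),"knob":(275,345,350,351,.109),"disc":(250,293,279,330,.048),"pivot":(253,297,289,327,.06),
"purple":(486,285,527,283,.082),"orange":(575,178,579,178,.082),"tape":(89,332,111,392,.025)}
for k,(a,b,c,d,z) in P.items():
    p=onz(A,200+a/3.4,195+b/3.4,z);q=onz(B,200+c/3.4,175+d/3.4,z)
    print(k,p.round(4),q.round(4))
print("blue",onz(B,200+660/3.4,175+93/3.4,.082).round(3),"tin",onz(B,200+618/3.4,175+55/3.4,.032).round(3))
for n,uv in {"strip1":(198,395),"strip2":(140,437)}.items(): print(n,onz(A,200+uv[0]/3.4,195+uv[1]/3.4,.008).round(4))
for n,uv in {"shelf":(180,80),"shelfcorner":(240,47),"clampscrew":(268,160)}.items(): print(n)
E
```

```text
loose [ 0.4244 -0.1168  0.082 ] [ 0.4233 -0.107   0.082 ]
low [0.5113 0.0924 0.09  ] [0.5076 0.1017 0.09  ]
knob [0.4698 0.2346 0.109 ] [0.4709 0.2349 0.109 ]
disc [0.5397 0.1517 0.048 ] [0.5393 0.1558 0.048 ]
pivot [0.5294 0.164  0.06  ] [0.5296 0.1651 0.06  ]
purple [0.381 0.106 0.082] [0.3811 0.1119 0.082 ]
orange [ 0.3659 -0.0196  0.082 ] [ 0.3654 -0.0125  0.082 ]
tape [0.6357 0.2137 0.025 ] [0.6382 0.2151 0.025 ]
blue [ 0.323 -0.133  0.082] tin [ 0.368 -0.256  0.032]
strip1 [0.5457 0.2192 0.008 ]
strip2 [0.562  0.2675 0.008 ]
shelf
shelfcorner
clampscrew
```

```bash
cat >> h.py <<'E'
from scipy.spatial.transform import Rotation as Ro
def tri(A,a,B,b):
    M=[];r=[]
    for d,p in((A,a),(B,b)):
        k=ray(d,*p);N=np.eye(3)-np.outer(k,k);M.append(N);r.append(N@d["c"])
    return np.linalg.lstsq(np.vstack(M),np.hstack(r),rcond=None)[0]
def tool():
    s=ctrl.get_state(); return s,Ro.from_euler("xyz",s["ee_rot"],degrees=True).as_matrix()
def rows(target,jawdeg=None):
    "shift (cm) in tool axes to reach target TCP and rotvec for tool straight down with jaw axis at jawdeg (mod 180)"
    s,R=tool(); sh=R.T@(np.array(target)-s["position"])*100
    out=[]
    for j in ([] if jawdeg is None else [jawdeg,jawdeg+180]):
        y=np.array([np.cos(np.radians(j)),np.sin(np.radians(j)),0]);x=np.array([0,0,-1.])
        T=np.c_[x,y,np.cross(x,y)]; rv=Ro.from_matrix(R.T@T).as_rotvec(); out.append(rv.round(4))
    print("t",round(s["clock"],2),"pos",s["position"].round(4),"F",np.round(s["contact_force"],1),"open",round(s["opening"],4),"j6",s["joint_positions"][5].round(1)); print("shift",sh.round(2),"rotvec",out)
E
python3 - <<'E'
from h import *
A=cam("scene");B=cam("side")
print(tool()[1].round(2))
for n,a,b in [("boxTopR",(242,325),(279,304)),("boxTopFarL",(160,297),(185,292)),("shelfCorner",(172,42),(182,30)),("shelf bottom",(182,82),(192,64)),("hangclamp low",(240,148),(237,133))]:
    print(n,tri(A,a,B,b).round(3))
print("post",onz(A,200+280/3.4,195+92/3.4,0).round(3),onz(B,200+210/3.4,175+150/3.4,0).round(3))
rows([.424,-.112,.16],66)
E
```

```text
[[-0.    0.4  -0.92]
 [ 0.   -0.92 -0.4 ]
 [-1.   -0.   -0.  ]]
boxTopR [0.488 0.355 0.141]
boxTopFarL [0.671 0.371 0.149]
shelfCorner [0.718 0.134 0.574]
shelf bottom [0.698 0.151 0.514]
hangclamp low [0.657 0.055 0.33 ]
post [ 0.659 -0.103  0.   ] [ 0.666 -0.098  0.   ]
t 0.3 pos [ 0.2087 -0.4817  0.2311] F [ 0.3 -0.4  0. ] open 0.0854 j6 81.1
shift [  7.13 -25.36 -34.45] rotvec [array([-2.314e+00, -5.000e-04,  1.000e-04]), array([8.276e-01, 1.000e-04, 4.000e-04])]
```

```bash
python3 -m pendant '[[3.1,-25.4,-34.4,-2.314,0,0,-1],[3.1,-25.4,-34.4,-2.314,0,0,-1],[3.1,-25.4,-34.4,-2.314,0,0,-1],[3.1,-25.4,-34.4,-2.314,0,0,-1],[3.1,-25.4,-34.4,-2.314,0,0,-1],[3.1,-25.4,-34.4,-2.314,0,0,-1],[3.1,-25.4,-34.4,-2.314,0,0,-1],[3.1,-25.4,-34.4,-2.314,0,0,-1],[3.1,-25.4,-34.4,-2.314,0,0,-1],[3.1,-25.4,-34.4,-2.314,0,0,-1],[3.1,-25.4,-34.4,-2.314,0,0,-1],[3.1,-25.4,-34.4,-2.314,0,0,-1],[3.1,-25.4,-34.4,-2.314,0,0,-1],[3.1,-25.4,-34.4,-2.314,0,0,-1],[3.1,-25.4,-34.4,-2.314,0,0,-1],[3.1,-25.4,-34.4,-2.314,0,0,-1]]' 30
python3 - <<'E'
from h import *
W=cam("wrist");cv2.imwrite("pics/w1.png",W["frame"][:,:,::-1]);np.save("pics/w1.npy",dict(R=W["R"],t=W["t"],f=W["f"],c=W["c"],cx=W["cx"],cy=W["cy"]),allow_pickle=True)
print(tool()[1].round(3),W["c"]);rows([.424,-.112,.055],66)
E
```

```text
clock: 2.3
position: [0.4234, -0.1119, 0.2003]
ee_rot: [-142.7, 90.0, -166.8]
contact_force: [0.6, 0.4, -0.1]
opening: 0.0854
[[ 0.     0.407  0.913]
 [-0.     0.913 -0.407]
 [-1.     0.     0.   ]] [ 0.35533948 -0.0824657   0.34288796]
t 2.35 pos [ 0.4234 -0.1119  0.2003] F [ 0.3 -0.1  0.5] open 0.0854 j6 -1.5
shift [14.53  0.02  0.06] rotvec [array([-0.0006,  0.    , -0.    ]), array([ 3.141e+00, -0.000e+00, -1.000e-04])]
```

View pics/w1.png

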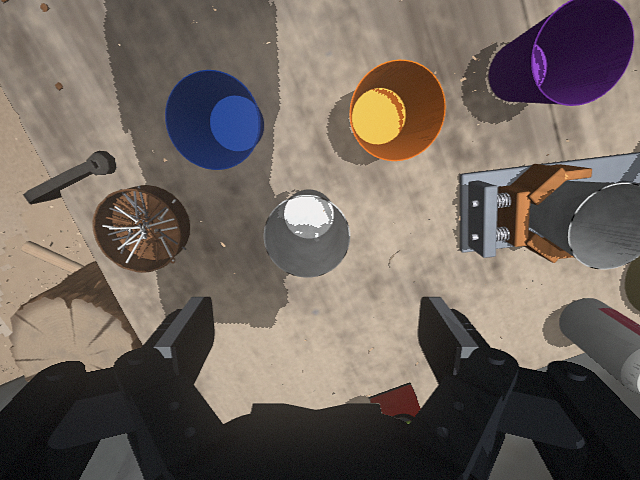

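The wrist view shows the loose cup's rim centred at about (307,233) and spanning 264–349. The vee and low cup are at the right, and the tin is at (142,228).

```bash
python3 - <<'E'
from h import *
W=np.load("pics/w1.npy",allow_pickle=True).item()
p=onz(W,307,233,.082);print(p.round(4),np.linalg.norm(onz(W,264,233,.082)-onz(W,349,233,.082)))
print("foot",onz(W,309,216,.0).round(4))
rows([p[0],p[1],.055],66)
E
```

```text
[ 0.4218 -0.1196  0.082 ] 0.06607745504936728
foot [ 0.4273 -0.1221  0.    ]
t 2.35 pos [ 0.4234 -0.1119  0.2003] F [ 0.3 -0.1  0.5] open 0.0854 j6 -1.5
shift [14.53 -0.76  0.17] rotvec [array([-0.0006,  0.    , -0.    ]), array([ 3.141e+00, -0.000e+00, -1.000e-04])]
```

```bash
python3 -m pendant '[[2,-0.7,0.15,0,0,0,-1],[5,-0.7,0.15,0,0,0,-1],[8,-0.7,0.15,0,0,0,-1],[11,-0.7,0.15,0,0,0,-1],[13,-0.7,0.15,0,0,0,-1],[14.8,-0.7,0.15,0,0,0,-1],[14.8,-0.7,0.15,0,0,0,-1],[14.8,-0.7,0.15,0,0,0,-1]]'
python3 - <<'E'
from h import *
W=cam("wrist");cv2.imwrite("pics/w2.png",W["frame"][:,:,::-1])
print(tool()[0]["contact_force"])
E
```

```text
clock: 3.35
position: [0.4222, -0.1191, 0.0529]
ee_rot: [-4.0, 90.0, -28.0]
contact_force: [0.3, -0.1, 0.2]
opening: 0.0856
[-0.62377948  0.33091852  0.26318764]
```

View pics/w2.png

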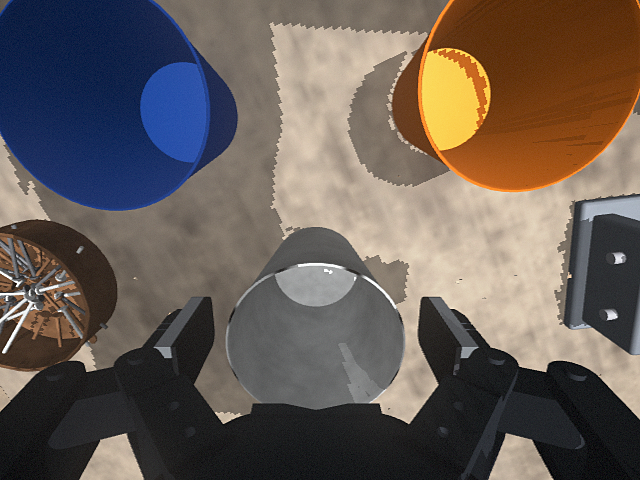

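The rim is centred between the pads at (316,337), so I'll close the fingers.

```bash
python3 -m pendant '[[0,0,0,0,0,0,1],[0,0,0,0,0,0,1],[0,0,0,0,0,0,1],[0,0,0,0,0,0,1],[0,0,0,0,0,0,1],[0,0,0,0,0,0,1]]' 30
python3 - <<'E'
from h import *
rows([.422,-.119,.21])
E
```

```text
clock: 4.15
position: [0.4225, -0.1192, 0.0532]
ee_rot: [-3.2, 89.9, -27.2]
contact_force: [-1.5, 0.4, 12.2]
opening: 0.0651
t 4.15 pos [ 0.4225 -0.1192  0.0532] F [-1.5  0.4 12.2] open 0.0651 j6 -2.4
shift [-15.68  -0.    -0.02] rotvec []
```

```bash
python3 -m pendant '[[-2,0,0,0,0,0,1],[-5,0,0,0,0,0,1],[-8,0,0,0,0,0,1],[-11,0,0,0,0,0,1],[-15,0,0,0,0,0,1],[-15,0,0,0,0,0,1]]'
python3 - <<'E'
from h import *
rows([.509,.097,.20],66)
E
```

```text
clock: 4.9
position: [0.4231, -0.1195, 0.2047]
ee_rot: [-2.1, 89.7, -26.1]
contact_force: [-0.5, -0.3, -1.5]
opening: 0.0654
t 4.9 pos [ 0.4231 -0.1195  0.2047] F [-0.5 -0.3 -1.5] open 0.0654 j6 -2.4
shift [ 0.46 23.27 -0.95] rotvec [array([0.0001, 0.0046, 0.0002]), array([-3.1415e+00, -3.0000e-04,  7.3000e-03])]
```

```bash
python3 -m pendant '[[0,5,-0.2,0,0,0,1],[0,10,-0.4,0,0,0,1],[0,15,-0.6,0,0,0,1],[0,20,-0.8,0,0,0,1],[0,23.3,-1,0,0,0,1],[0,23.3,-1,0,0,0,1],[0,23.3,-1,0,0,0,1]]'
python3 - <<'E'
from h import *
for n in("wrist","scene","side"):
    W=cam(n);cv2.imwrite(f"pics/{n}3.png",W["frame"][:,:,::-1])
    if n=="wrist": np.save("pics/w3.npy",dict(R=W["R"],t=W["t"],f=W["f"],c=W["c"],cx=W["cx"],cy=W["cy"]),allow_pickle=True)
a=cv2.imread("pics/wrist3.png");b=cv2.imread("pics/scene3.png")[210:340,210:370];c=cv2.imread("pics/side3.png")[210:340,210:370]
a=a[:,:,:];v=np.vstack([cv2.resize(b,(295,240),interpolation=2),cv2.resize(c,(295,240),interpolation=2)])
m=np.hstack([cv2.resize(a,(640,480))[:,70:570],v]);print(m.shape);cv2.imwrite("pics/m3.png",m)
rows([.509,.097,.20],66)
E
```

```text
clock: 5.78
position: [0.507, 0.0977, 0.2017]
ee_rot: [-144.4, 89.9, -168.4]
contact_force: [-0.9, -0.7, -0.8]
opening: 0.0651
(480, 795, 3)
t 5.92 pos [0.5072 0.0972 0.2022] F [-0.8 -0.3 -0.7] open 0.065 j6 25.9
shift [0.22 0.06 0.17] rotvec [array([-0.0011, -0.0002,  0.0002]), array([3.1405e+00, 2.0000e-04, 3.0000e-04])]
```

View pics/m3.png

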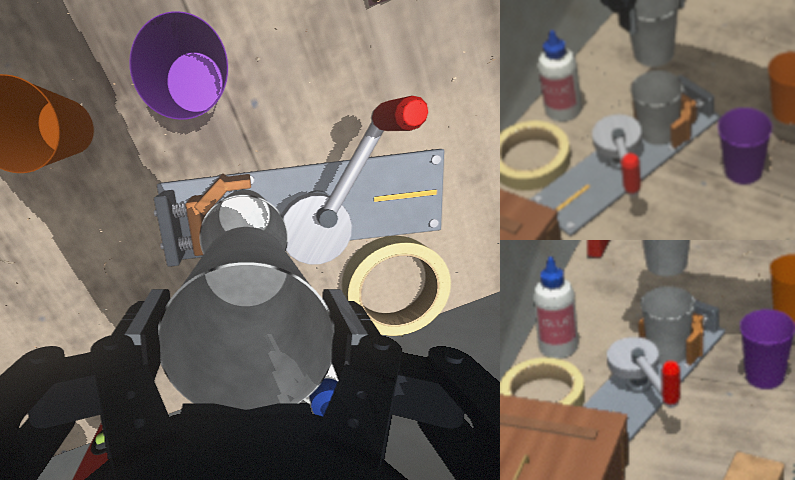

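The wrist view (crop offset 70 px) shows the held cup level over the clamp. It also shows the pivot at (397,218), the strip from (443,199) to (507,192), the knob top at (481,112) and the low rim spanning columns 274–357 with its top at row 193.

```bash
python3 - <<'E'
from h import *
W=np.load("pics/w3.npy",allow_pickle=True).item()
piv=onz(W,397,217,.06);k=onz(W,481,112,.109)
s1=onz(W,443,199,.008);s2=onz(W,507,192,.008)
c1=onz(W,513,150,.008);c2=onz(W,511,231,.008)
print("piv",piv,"knob",k,np.linalg.norm(k[:2]-piv[:2]))
d=s2-s1;print("strip",s1,s2,np.degrees(np.arctan2(d[1],d[0])))
print("corners",c1,c2,np.linalg.norm(c1-c2),"mid",(c1+c2)/2)
m=(c1+c2)/2-piv;print("pivot->mid ang",np.degrees(np.arctan2(m[1],m[0])),np.hypot(*m[:2]))
kk=k-piv;print("lever ang",np.degrees(np.arctan2(kk[1],kk[0])))
print("rim cols",onz(W,274,233,.09),onz(W,357,233,.09),"top",onz(W,315,193,.09))
for a in (70,72,74):
  u=np.array([np.cos(np.radians(a)),np.sin(np.radians(a))]);print(a,"seat",piv[:2]-.072*u,"peak",piv[:2]+.09*u)
E
```

```text
piv [0.52922875 0.16107487 0.06      ] knob [0.47095466 0.227608   0.109     ] 0.08844505257611371
strip [0.54697366 0.21440923 0.008     ] [0.56558915 0.27310769 0.008     ] 72.4042189976783
corners [0.52925321 0.28860993 0.008     ] [0.60555802 0.26645604 0.008     ] 0.0794557725896258 mid [0.56740561 0.27753299 0.008     ]
pivot->mid ang 71.85001486041112 0.12255597861543739
lever ang 131.21400508162824
rim cols [0.49355851 0.06804086 0.09      ] [0.51911926 0.12550291 0.09      ] top [0.47832106 0.10885063 0.09      ]
70 seat [0.5046033 0.093417 ] peak [0.56001056 0.2456472 ]
72 seat [0.50697952 0.0925988 ] peak [0.55704028 0.24666995]
74 seat [0.50938286 0.09186402] peak [0.55403611 0.24758842]
```

```bash
python3 -m pendant '[[1,-0.17,0.16,0,0,0,1],[3,-0.17,0.16,0,0,0,1],[5,-0.17,0.16,0,0,0,1],[6.5,-0.17,0.16,0,0,0,1],[7.5,-0.17,0.16,0,0,0,1],[8,-0.17,0.16,0,0,0,1],[8,-0.17,0.16,0,0,0,1]]'
python3 - <<'E'
from h import *
for n in("wrist","scene","side"):
    W=cam(n);cv2.imwrite(f"pics/{n}4.png",W["frame"][:,:,::-1])
a=cv2.imread("pics/wrist4.png");b=cv2.imread("pics/scene4.png")[210:310,240:363];c=cv2.imread("pics/side4.png")[210:310,240:363]
v=np.vstack([cv2.resize(b,(295,240),interpolation=2),cv2.resize(c,(295,240),interpolation=2)])
cv2.imwrite("pics/m4.png",np.hstack([a[:,70:570],v]))
rows([.508,.095,.093],66)
E
```

```text
clock: 6.8
position: [0.5083, 0.0957, 0.1222]
ee_rot: [-149.4, 90.0, -173.4]
contact_force: [-0.3, -0.5, -0.3]
opening: 0.0654
t 6.95 pos [0.5086 0.0958 0.1227] F [-0.1  0.2 -0.9] open 0.0651 j6 25.6
shift [ 2.97 -0.1  -0.02] rotvec [array([ 0.0001,  0.0007, -0.0004]), array([-3.1415e+00,  6.0000e-04,  1.2000e-03])]
```

View pics/m4.png

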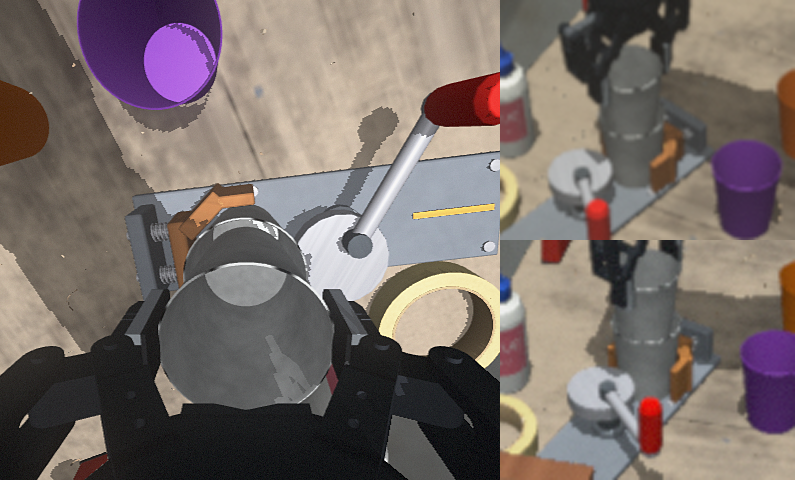

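The foot is already inside the low cup with no contact force. I'll lower it the rest of the way.

```bash
python3 -m pendant '[[0.7,-0.05,0,0,0,0,1],[1.4,-0.05,0,0,0,0,1],[2.0,-0.05,0,0,0,0,1],[2.5,-0.05,0,0,0,0,1],[2.8,-0.05,0,0,0,0,1],[2.8,-0.05,0,0,0,0,1]]'
python3 - <<'E'
from h import *
rows([.508,.095,.093],66)
E
```

```text
clock: 7.7
position: [0.508, 0.0953, 0.0941]
ee_rot: [-155.9, 90.0, -179.9]
contact_force: [-0.5, 0.1, -1.6]
opening: 0.0655
t 7.7 pos [0.508  0.0953 0.0941] F [-0.5  0.1 -1.6] open 0.0655 j6 25.6
shift [ 0.11 -0.03  0.02] rotvec [array([ 0.0001, -0.0003,  0.0001]), array([-3.1415e+00, -2.0000e-04, -5.0000e-04])]
```

```bash
python3 -m pendant '[[0.2,0,0,0,0,0,1],[0.4,0,0,0,0,0,1],[0.4,0,0,0,0,0,1],[0.4,0,0,0,0,0,-1],[0.4,0,0,0,0,0,-1],[0.4,0,0,0,0,0,-1],[0.4,0,0,0,0,0,-1],[0.4,0,0,0,0,0,-1],[-4,0,0,0,0,0,-1],[-8,0,0,0,0,0,-1],[-12,0,0,0,0,0,-1],[-12,0,0,0,0,0,-1]]'
python3 - <<'E'
from h import *
for n in("wrist","scene","side"):
    W=cam(n);cv2.imwrite(f"pics/{n}5.png",W["frame"][:,:,::-1])
    if n=="wrist": np.save("pics/w5.npy",dict(R=W["R"],t=W["t"],f=W["f"],c=W["c"],cx=W["cx"],cy=W["cy"]),allow_pickle=True)
a=cv2.imread("pics/wrist5.png");b=cv2.imread("pics/scene5.png")[210:310,240:363];c=cv2.imread("pics/side5.png")[210:310,240:363]
v=np.vstack([cv2.resize(b,(295,240),interpolation=2),cv2.resize(c,(295,240),interpolation=2)])
cv2.imwrite("pics/m5.png",np.hstack([a[:,70:570],v]))
rows([.472,.231,.16],-18)
E
```

```text
clock: 9.2
position: [0.5094, 0.0954, 0.2168]
ee_rot: [25.5, 89.7, 1.5]
contact_force: [-0.3, -0.8, -0.3]
opening: 0.0856
t 9.35 pos [0.5077 0.0953 0.2135] F [-0.4  0.3 -1.2] open 0.0854 j6 25.6
shift [ 5.35 10.95 -8.78] rotvec [array([ 1.4661e+00, -4.0000e-04,  1.1000e-03]), array([-1.6755e+00, -1.1000e-03, -4.0000e-04])]
```

View pics/m5.png

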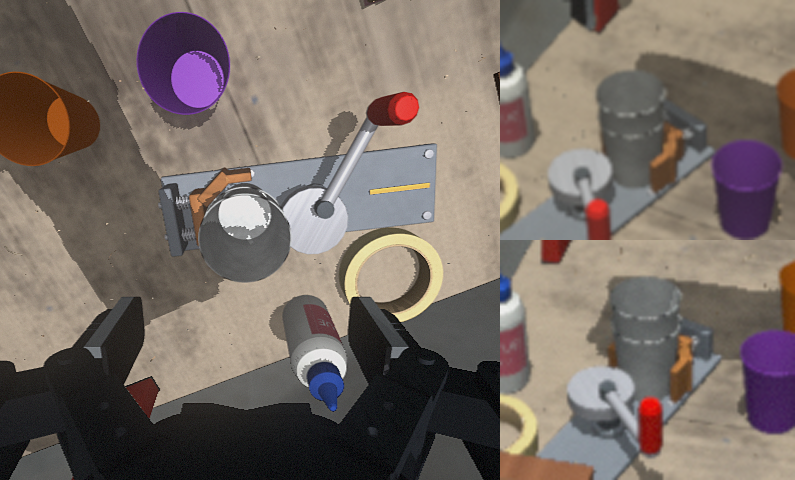

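The cups are nested and upright. The inner rim sits about 29 mm above the outer one in both views. Next I'll move above the knob.

```bash
python3 -m pendant '[[1,5,-4,0.18,0,0,-1],[2,10,-8,0.36,0,0,-1],[3,10.9,-8.8,0.54,0,0,-1],[3,10.9,-8.8,0.72,0,0,-1],[3,10.9,-8.8,0.9,0,0,-1],[3,10.9,-8.8,1.08,0,0,-1],[3,10.9,-8.8,1.26,0,0,-1],[3,10.9,-8.8,1.466,0,0,-1],[3,10.9,-8.8,1.466,0,0,-1],[3,10.9,-8.8,1.466,0,0,-1]]'
python3 - <<'E'
from h import *
W=np.load("pics/w5.npy",allow_pickle=True).item()
print("w5 knob",onz(W,474,107,.109),"piv",onz(W,395,209,.06))
for n in("wrist","scene","side"):
    W=cam(n);cv2.imwrite(f"pics/{n}6.png",W["frame"][:,:,::-1])
    hsv=cv2.cvtColor(W["frame"],cv2.COLOR_RGB2HSV)
    m=(((hsv[...,0]<6)|(hsv[...,0]>174))&(hsv[...,1]>190)&(hsv[...,2]>90)).astype(np.uint8)
    k,l,st,ce=cv2.connectedComponentsWithStats(m)
    for i in range(1,k):
        if st[i,4]>60: print(n,st[i],ce[i].round(1),"z.083:",onz(W,*ce[i],.083).round(4),"z.109",onz(W,*ce[i],.109).round(4))
rows([.471,.231,.077],-18)
E
```

```text
clock: 10.6
position: [0.4717, 0.2306, 0.1837]
ee_rot: [-54.7, 89.9, -162.4]
contact_force: [-0.7, -0.2, 0.5]
opening: 0.0852
w5 knob [0.47094135 0.22835367 0.109     ] piv [0.52982073 0.16155632 0.06      ]
wrist [306 236  25  22 252] [317.6 247.5] z.083: [0.4695 0.2218 0.083 ] z.109 [0.4721 0.2302 0.109 ]
side [254 149  12  70 341] [259.6 181.6] z.083: [ 0.683  -0.1503  0.083 ] z.109 [ 0.6695 -0.1103  0.109 ]
side [298 276   9  23 176] [302.3 286.6] z.083: [0.4732 0.232  0.083 ] z.109 [0.466  0.2606 0.109 ]
t 10.75 pos [0.4719 0.2307 0.1841] F [ 0.2  0.  -0.2] open 0.0853 j6 125.0
shift [10.71 -0.1  -0.  ] rotvec [array([0.0023, 0.0001, 0.0002]), array([-3.1393e+00, -4.0000e-04,  2.0000e-04])]
```

View pics/wrist6.png

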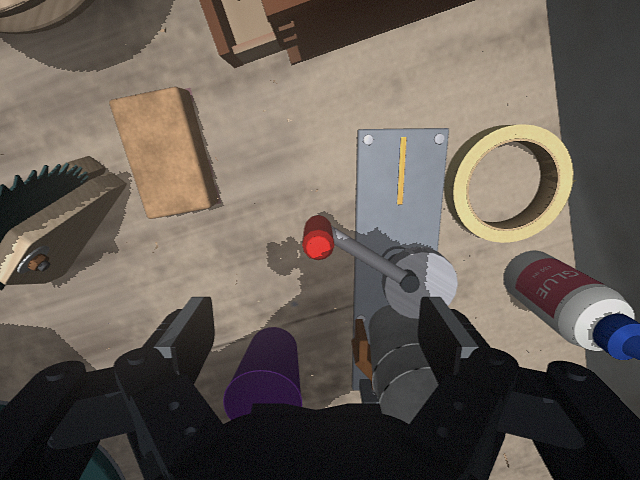

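The knob (top at (318,247)) is directly under the TCP at (0.472, 0.230), and the strip and peak geometry agrees. I'll go down and pinch it.

```bash
python3 -m pendant '[[3,0,0,0,0,0,-1],[6,0,0,0,0,0,-1],[8.5,0,0,0,0,0,-1],[10.5,0,0,0,0,0,-1],[10.6,0,0,0,0,0,-1],[10.6,0,0,0,0,0,1],[10.6,0,0,0,0,0,1],[10.6,0,0,0,0,0,1],[10.6,0,0,0,0,0,1],[10.6,0,0,0,0,0,1],[10.6,0,0,0,0,0,1],[10.6,0,0,0,0,0,1],[10.6,0,0,0,0,0,1]]' 30
python3 - <<'E'
from h import *
rows([.5567,.2465,.078],-18)
E
```

```text
clock: 12.38
position: [0.473, 0.2306, 0.0789]
ee_rot: [102.3, 89.9, -5.7]
contact_force: [3.9, -3.5, 4.8]
opening: 0.0205
t 12.38 pos [0.473  0.2306 0.0789] F [ 3.9 -3.5  4.8] open 0.0205 j6 125.2
shift [ 0.11  7.46 -4.1 ] rotvec [array([-0.0003, -0.0005, -0.0021]), array([ 3.1413e+00, -3.3000e-03,  7.0000e-04])]
```

```bash
python3 -m pendant '[[0,0.5,-0.75,0,0,0,1],[0,1.1,-1.4,0,0,0,1],[0,1.75,-2.0,0,0,0,1],[0,2.5,-2.57,0,0,0,1],[0,3.25,-3.05,0,0,0,1],[0,4.05,-3.43,0,0,0,1],[0,4.05,-3.43,0,0,0,1]]'
python3 - <<'E'
from h import *
rows([.5567,.2465,.078],-18)
E
```

```text
clock: 13.25
position: [0.5195, 0.2539, 0.0785]
ee_rot: [-136.2, 89.6, 116.0]
contact_force: [-12.2, 21.2, 9.2]
opening: 0.0207
t 13.25 pos [0.5195 0.2539 0.0785] F [-12.2  21.2   9.2] open 0.0207 j6 125.6
shift [ 0.04  3.77 -0.44] rotvec [array([ 0.0023, -0.0054,  0.0052]), array([-3.1393, -0.0081, -0.0084])]
```

The pads carry about 21 N radially. That puts the pivot about 3 mm farther out in +y, matching the scene-camera estimate of (0.5295, 0.1645). I'll widen the arc and finish the swing.

```bash
python3 -m pendant '[[0,0.5,-0.45,0,0,0,1],[0,1.1,-0.65,0,0,0,1],[0,1.7,-0.8,0,0,0,1],[0,2.4,-0.92,0,0,0,1],[0,3.1,-1.0,0,0,0,1],[0,3.6,-1.0,0,0,0,1],[0,3.6,-1.0,0,0,0,1],[0,3.6,-1.0,0,0,0,1]]'
python3 - <<'E'
from h import *
for n in("wrist","scene","side"):
    W=cam(n);cv2.imwrite(f"pics/{n}7.png",W["frame"][:,:,::-1])
    if n=="wrist": np.save("pics/w7.npy",dict(R=W["R"],t=W["t"],f=W["f"],c=W["c"],cx=W["cx"],cy=W["cy"]),allow_pickle=True)
a=cv2.imread("pics/wrist7.png");b=cv2.imread("pics/scene7.png")[200:320,215:363];c=cv2.imread("pics/side7.png")[200:320,215:363]
v=np.vstack([cv2.resize(b,(295,240),interpolation=2),cv2.resize(c,(295,240),interpolation=2)])
cv2.imwrite("pics/m7.png",np.hstack([a[:,70:570],v]))
rows([.557,.250,.078],-18)
E
```

```text
clock: 14.25
position: [0.557, 0.2508, 0.0783]
ee_rot: [-126.1, 89.8, 125.9]
contact_force: [-7.6, 11.0, 4.0]
opening: 0.0204
t 14.4 pos [0.557  0.2508 0.0783] F [-7.1 10.9  2.7] open 0.0206 j6 124.4
shift [0.03 0.03 0.08] rotvec [array([ 0.0013, -0.0025,  0.0034]), array([-3.1403, -0.0054, -0.0039])]
```

View pics/m7.png

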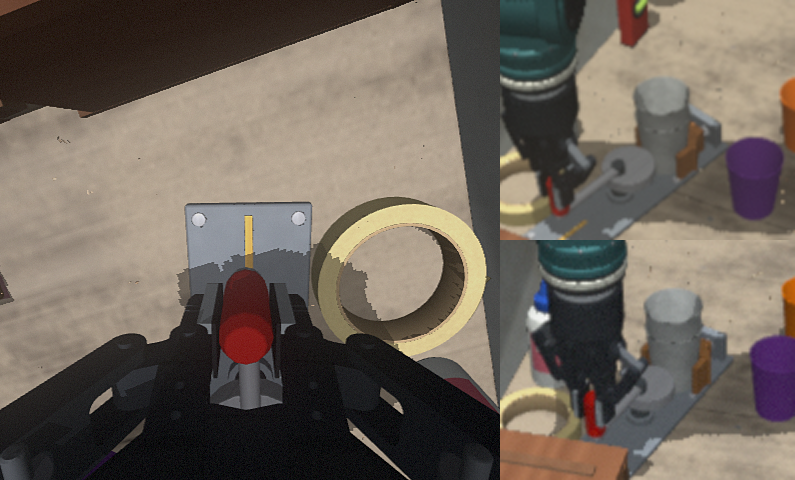

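The lever lies along the brass strip: strip at column 249, bar at 249, knob top at about 246. I'll check the residual angle numerically.

```bash
python3 - <<'E'
from h import *
W=np.load("pics/w7.npy",allow_pickle=True).item()
u=lambda P:P[:2]@np.array([np.cos(np.radians(-17.8)),np.sin(np.radians(-17.8))])
f=cv2.cvtColor(cv2.imread("pics/wrist7.png"),cv2.COLOR_BGR2HSV)
m=((f[...,0]<6)|(f[...,0]>174))&(f[...,1]>150)&(f[...,2]>60)
for r in (300,320,340,350):
    c=np.where(m[r,250:390])[0]+250; print(r,c.min(),c.max(),"z.109",u(onz(W,(c.min()+c.max())/2,r,.109)).round(4))
y=(f[...,0]>18)&(f[...,0]<30)&(f[...,1]>150)
for r in (225,245,260):
    c=np.where(y[r,290:350])[0]+290; print("strip",r,c.min(),c.max(),u(onz(W,c.mean(),r,.008)).round(4))
c1=onz(W,255.5,204,.008);c2=onz(W,382,203,.008);print("corners mid",u((c1+c2)/2),np.degrees(np.arctan2(*(c2-c1)[1::-1])))
print("bar",u(onz(W,319.5,385,.06)),"tcp",u(tool()[0]["position"]))
E
```

```text
300 295 338 z.109 0.4535
320 291 340 z.109 0.4531
340 289 342 z.109 0.4531
350 293 338 z.109 0.453Traceback (most recent call last):
  File "<stdin>", line 10, in <module>
    return umr_minimum(a, axis, None, out, keepdims, initial, where)
ValueError: zero-size array to reduction operation minimum which has no identity
```

```bash
python3 - <<'E'
from h import *
W=np.load("pics/w7.npy",allow_pickle=True).item()
u=lambda P:P[:2]@np.array([np.cos(np.radians(-17.8)),np.sin(np.radians(-17.8))])
for r in (220,260): print("strip",u(onz(W,319,r,.008)).round(4))
c1=onz(W,255.5,204,.008);c2=onz(W,382,203,.008);print("corners mid",u((c1+c2)/2),np.degrees(np.arctan2(*(c2-c1)[1::-1])))
print("bar",u(onz(W,319.5,385,.06)),"tcp",u(tool()[0]["position"]))
E
```

```text
strip 0.4549
strip 0.4549
corners mid 0.4546603362413797 -17.432589582032026
bar 0.45489162874545713 tcp 0.4536535660196083
```

The knob is about 1.5 mm short of the strip line, so I'll nudge it on and settle.

```bash
python3 -m pendant '[[0,0.15,-0.1,0,0,0,1],[0,0.15,-0.1,0,0,0,1],[0,0.15,-0.1,0,0,0,1],[0,0.15,-0.1,0,0,0,1],[0,0.15,-0.1,0,0,0,1],[0,0.15,-0.1,0,0,0,1]]'
python3 - <<'E'
from h import *
W=cam("wrist");f=cv2.cvtColor(W["frame"],cv2.COLOR_RGB2HSV);cv2.imwrite("pics/w8.png",W["frame"][:,:,::-1])
u=lambda P:P[:2]@np.array([np.cos(np.radians(-17.8)),np.sin(np.radians(-17.8))])
m=((f[...,0]<6)|(f[...,0]>174))&(f[...,1]>150)&(f[...,2]>60)
for r in (320,340,350):
    c=np.where(m[r,250:390])[0]+250; print(r,c.min(),c.max(),u(onz(W,(c.min()+c.max())/2,r,.109)).round(4))
y=(f[...,0]>15)&(f[...,0]<32)&(f[...,1]>150)&(f[...,2]>120)
ys,xs=np.where(y[205:270,290:350]);print("strip",u(onz(W,xs.mean()+290,ys.mean()+205,.008)),len(xs))
rows([.557,.250,.078])
p=[cv2.imread(f"pics/{n}7.png") for n in("scene","side")]
for n,(o) in (("scene",0),("side",1)): 
    d=cam(n)["frame"][:,:,::-1]; cv2.imwrite(f"pics/{n}8.png",d)
b=cv2.imread("pics/scene8.png")[200:400,190:430];c=cv2.imread("pics/side8.png")[160:360,190:430]
cv2.imwrite("pics/m8.png",cv2.resize(np.hstack([b,c]),(800,333),interpolation=2))
E
```

```text
clock: 15.15
position: [0.5581, 0.2507, 0.0782]
ee_rot: [-101.9, 89.8, 150.1]
contact_force: [-10.7, 7.4, 7.3]
opening: 0.0208
320 291 340 0.4541
340 289 342 0.4541
350 292 338 0.4539
strip 0.45648107049844877 9
t 15.2 pos [0.5581 0.2507 0.0782] F [-10.3   6.7   7.5] open 0.0207 j6 124.4
shift [ 0.02 -0.08  0.1 ] rotvec []
```

View pics/m8.png

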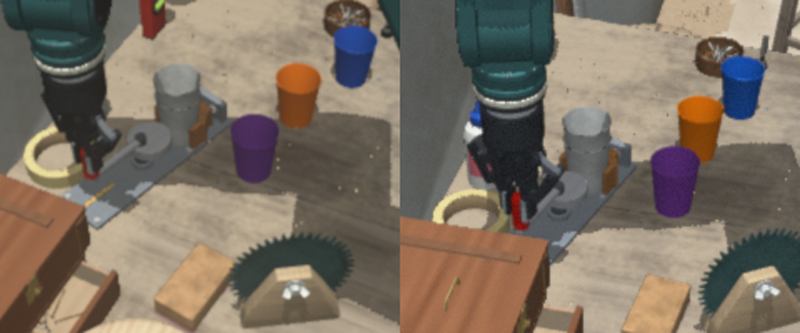

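```bash
python3 -c "
from cell import ctrl
ctrl.sign_off();s=ctrl.get_state();print(s['clock'],s['position'],s['contact_force'],s['opening'])"
```

```text
the job is handed in; nothing more can be done
the job is handed in; nothing more can be done
```

I set the loose tumbler upright inside the clamped one and let go. I then pinched the red knob, swung the lever over the brass mark, and handed in at about 15 s with the gripper still holding it there.

- **Pot:** the last pictures show the tumblers nested and upright in the vee. I judged the fit by eye, with the inner rim at about the expected 29 mm above the outer one, and did not measure it.
- **Lever:** the knob was about 0.8 mm (roughly 0.01 rad) short of the mark's centre line, taking the line from the previous picture. A last re-measure of the strip read 2.4 mm off, but it used only 9 pixels, so I did not rely on it.
- **Forces:** at the last reading the force on the tool was about 14 N in all. The largest I saw was about 26 N, midway through the swing, because the wrist camera put the pivot 3–4 mm off from the other two cameras. I widened the arc to correct it.
- **Other objects:** the tape roll, sanding block, nail tin and coloured tumblers looked untouched; I did not measure their positions again.

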